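# Fit the sensor in the gel reader's boom and draw the boom out to the marked lane

### The arm

A 6-joint arm with a two-finger parallel gripper is mounted at the origin on the work surface. World frame = base frame: x ahead of the robot, y to its left, z up, the work surface at z = 0. Lengths are in mm, angles in rad, forces in N, time in s.
With the tool pointing down it reaches from about 350 to 1000 mm from the base axis. Payload 7.1 kg.
Tool frame: the origin (TCP) lies at the very end of the fingers, on their centre line; the grasp point (between the pads) lies 19 mm behind it; z points along the fingers, y is the line along which they close (so a half turn about z gives the same grasp; the last joint's range is limited). The gripper opens to 85 mm and grips with 20 to 120 N. Pads are 22 mm wide; open, the fingers measure 114 mm over their backs; the gripper's body (76 mm by 85 mm) begins 54 mm behind the grasp point. The pads swing forward as they close: fully open they stand 13 mm farther back than shut.
Start: joints at [-1.242, 0.423, 1.63, -0, 1.089, -0.019], TCP at [213.036, -587.555, 231.319] pointing down, gripper open.
Joint ranges: [-3, 3], [-0.9, 2.11], [0.09, 2.58], [-1.31, 4.45], [0.11, 2.69], [-2.54, 2.54]. Speed limits (rad/s): [2.39, 2.39, 3.01, 3.14, 3.14, 3.14].

### API

Orientations are given as a unit quaternion [x, y, z, w].
In Python, from cell import * gives the robot as it stands. The module is installed in compiled form; this text tells all that it offers.
- The arm moves only by the tool move_arm, never from a script. Its argument "deltas" is a list of rows, each an object of numbers: "wx", "wy", "wz": the turn, a rotation vector about the tool's x, y, z in rad; "dx", "dy", "dz": the shift along the tool's x, y, z in mm; "grip": the closure, from 0 (fully open) to 1 (shut). In form: [{"wx": .., "wy": .., "wz": .., "dx": .., "dy": .., "dz": .., "grip": ..}, ...]. A call has 1 to 12 rows; each row shifts and turns the commanded pose from where the row before left it, along the tool's axes as they then stand; what a row does not reach is not made up. A row lasts 1/8 s, in which the tool goes at most 62.5 mm and 10.7 degrees, less where a joint would pass 70% of its speed; a pose out of reach is approached as far as the arm can. A call is refused whole if a number of a shift passes 62.5 or a number of a turn 0.188, either way. A call with a gripper value outside its range is refused whole. The fingers move at their own pace and stop on an object; the grip force is fixed at half the most. Time passes only in rows, so rows that do not move let the fingers close. It gives the time, the measured TCP pose, the force, the opening and the grip force at its end, in the units of the state.
- state(): the state, without advancing time (a new reading comes with each control period).
- snapshot(name): name is "scene" or "top" or "wrist"; returns a dict with "image" (384x512x3 uint8, red, green, blue), "range_z" (384x512 float32, mm along the optical axis (not along the pixel's ray), 0 where there is no reading), "vertical_fov" (degrees; the focal length in pixels is half the picture's height over the tangent of half this angle, whatever the lens; pixels are square), "cx", "cy" (the principal point, pixels), "distortion" ([k1, k2, p1, p2, k3] as OpenCV has them; the pictures are not rectified), "R" (3x3) and "t" (3): a world point X has camera coordinates R X + t. Camera axes: x right, y down, z forward; pixel columns grow to the right and rows downward; lengths in mm; the calibration is good to about 2 mm. A picture is of the moment at which its call begins.
- sign_off(): hands the job in; it is judged then, once.
The state is a dict: "time_s": time; "joints": joint angles; "dq": joint speeds; "joint_torque": joint torques, N m; "tool_pos": TCP position; "tool_rot": TCP orientation; "ft_force": force on the tool from outside, world axes, zero at the start; "moment": the same for the moment, N m; "grip_width": finger opening in mm; "finger_force": force on a finger pad.
Only numpy, scipy, OpenCV 4.12 (cv2) and the standard library are available. Lean on these libraries where they do the work, as an engineer would, in place of code of your own. Each camera call takes 0.05 s, during which the arm holds its last target. There are 200 camera calls.

### The job

First push the loose sensor plug fully home, upright, into the rectangular socket in the head of the gel reader's boom. Then press the round lock button on the sleeve all the way down to release the boom, take the boom by its round post and draw it out until its pointer stands level with the index clip on the scale, to within half a scale division (5 mm). Finish while still holding the post there, at rest, because a spring draws the boom back when it is let go; leave the beaker, the clear tub and the comb where they are.

Things in the scene. Friction and masses are not known exactly. Their poses are not given: they have to be found in the camera images.
- plug_mid (a point): Centre of the loose sensor plug, a white upright block 22 mm (its x) by 30 mm (its y) by 64 mm tall (z up), edges rounded 2 mm, grey band round it, black window on top, about 0.06 kg. It starts standing on the bench; this point is 32 mm above its foot. Turned half round it fits as well.
- reader: Gel reader, fixed: white deck 100 x 420 mm, 12 thick; origin at bench level. y: the way the boom comes out, x across, z up. White sleeve 64 mm wide, top 58 mm above the bench, from y -200 to 0 mm; the boom leaves its mouth at y 0. Aluminium scale strip with ticks every 10 mm on the +x side (x 45 to 80, y 0 to 225 mm, top 14 mm above the bench).
- boom (a joint): How far the boom is drawn out, m: 0 fully in (as at the start), stop at 0.14. While the lock button is up a catch blocks it after about 1 mm. A spring pulls it in with 3 N (in) to 4.5 N (out).
- head: Grey head on the boom's end, moving with it, axes as the reader's: block 64 mm (x) by 136 mm (y) by 34 mm, underside 20 mm and top 54 mm above the bench; origin at the underside's level, the block reaching from y 5 to 141 mm. Carries the socket (y 45 mm), pointer (y 70 mm) and post (y 115 mm).
- socket (a point): Centre of the mouth of the rectangular socket in the head's top face, 54 mm above the bench: 24 mm (reader's x) by 32 mm (reader's y), 22 mm deep, mouth chamfered 2 mm. A plug fully home has its centre 10 mm above this point and stands 42 mm proud.
- post (a point): Grip point of the upright round aluminium post on the head: 20 mm diameter, 45 mm tall, with a 24 mm collar in its top 7 mm; this point lies on its axis 25 mm above the head's top, 79 mm above the bench, 20 mm under the post's top. The post's axis is 70 mm beyond the socket's centre.
- pointer (a point): Tip of the thin black pointer on the +x side of the head, 4 mm wide, 23 mm above the bench, just over the scale strip; it moves with the boom.
- lock_top (a point): Centre of the top of the round grey lock button, 26 mm diameter, on the top of the sleeve in a metal collar, standing 13 mm above the sleeve (71 mm above the bench) when up.
- lock (a joint): How far the lock button is pressed down, m: 0 up (locked), 0.008 fully down (released). It moves against about 3 N of friction and stays where it is pushed; it does not spring back.
- clip: Index clip, a small black block with a 3 mm wide nose towards the boom, 22 mm (x) by 10 mm (y) by 12 mm tall, fixed on the scale strip at a place that varies; origin at the middle of its underside, axes as the reader's. The boom is right when the pointer's tip and this origin agree along the reader's y (50 to 110 mm of travel).
- beaker: Bystander: an empty glass beaker, 68 mm wide, 90 mm tall; origin under its centre.
- tub: Bystander: an open clear plastic tub 90 by 130 by 55 mm; origin under its centre.
- comb: Bystander: a flat white gel comb about 33 by 100 by 8 mm lying on the bench; origin under the centre of its back.
Things that resemble listed ones, but are neither listed nor needed, are in the scene too. What is meant by the part that bears plug_mid is not blue or green, and is the smaller of those in its own colour.

How it is judged:
By the outcome, as a careful person would: the job done as asked, in the order asked, and still so for the second after the job is handed in, while the arm keeps its last pose, push and grip.
It also fails if it takes over 72 s, if anything falls off the work surface, if the arm or the gripper's body presses on something with over 40 N, if the wrist force passes 120 N, or if a joint passes its speed limit or range.

## Working session

There is one attempt and no reset: what is moved stays moved. The work goes in short steps, Python scripts to look and compute and a tool call to move; the robot and the scene stay as the last step left them, time stands still between calls to the robot, and variables do not carry over. Pictures are saved under pics/ and viewed, at most 10 in all, crops included, and the job is handed in when it is done.

Besides the shell and the picture viewer there is one more tool, called after "Request:" as name(argument=value, ...), one argument or row to a line, values as JSON. move_arm: Moves the arm, as the interface text tells. Its arguments: {"type":"object","properties":{"deltas":{"type":"array","items":{"type":"object","properties":{"wx":{"type":"number"},"wy":{"type":"number"},"wz":{"type":"number"},"dx":{"type":"number"},"dy":{"type":"number"},"dz":{"type":"number"},"grip":{"type":"number"}}}}},"required":["deltas"]}

```bash
mkdir -p pics
cat > h.py <<'E'
from cell import *
import numpy as np, cv2, pickle
def snap(n,save=None):
    s=snapshot(n); pickle.dump(s,open(f'{n}.pkl','wb'))
    if save: cv2.imwrite(f'pics/{save}.png',s['image'][:,:,::-1])
    return s
def load(n): return pickle.load(open(f'{n}.pkl','rb'))
def K(s):
    h=s['image'].shape[0]; f=h/2/np.tan(np.radians(s['vertical_fov'])/2)
    return np.array([[f,0,s['cx']],[0,f,s['cy']],[0,0,1.]])
def ray(s,uv):
    p=cv2.undistortPoints(np.array(uv,float).reshape(-1,1,2),K(s),np.array(s['distortion'],float)).reshape(-1,2)
    d=np.c_[p,np.ones(len(p))]; R=np.array(s['R']); t=np.array(s['t'])
    return -R.T@t, d@R
def onz(s,uv,z):
    c,d=ray(s,uv); return c+d*((z-c[2])/d[:,2])[:,None]
def cloud(s):
    h,w=s['range_z'].shape; v,u=np.mgrid[:h,:w]
    p=cv2.undistortPoints(np.c_[u.ravel(),v.ravel()].astype(float).reshape(-1,1,2),K(s),np.array(s['distortion'],float)).reshape(-1,2)
    X=np.c_[p,np.ones(len(p))]*s['range_z'].reshape(-1,1)
    return ((X-np.array(s['t']))@np.array(s['R'])).reshape(h,w,3)
E
python3 - <<'E'
from h import *
a=snap('scene');b=snap('top')
cv2.imwrite('pics/a.png',np.hstack([a['image'],b['image']])[:,:,::-1][:, :] if 0 else cv2.resize(a['image'][:,:,::-1],(784,588)))
cv2.imwrite('pics/b.png',cv2.resize(b['image'][:,:,::-1],(784,588)))
for s in(a,b): print(s['vertical_fov'],s['distortion'],-np.array(s['R']).T@s['t'],np.round(s['R'],2).tolist())
print(state())
E
```

```text
53.38147288950762 [-0.01528225  0.          0.          0.          0.        ] [1106.03790872  300.21175423  823.42678439] [[-0.33, 0.94, -0.0], [0.77, 0.27, -0.58], [-0.55, -0.19, -0.81]]
46.51473054130294 [0.00838584 0.         0.         0.         0.        ] [ 361.95497033  113.54848066 1302.42799989] [[0.01, -1.0, -0.01], [-0.98, -0.01, -0.19], [0.19, 0.01, -0.98]]
{'time_s': 0.1, 'joints': array([-1.24200815e+00,  4.23764974e-01,  1.63063819e+00,  3.52896620e-06,
        1.08860791e+00, -1.89724630e-02]), 'dq': array([ 0.00119849, -0.00249726, -0.00309294, -0.00012144,  0.00122969,
        0.00074487]), 'joint_torque': array([-1.53304049e-03, -5.58425689e+01, -2.82443351e+01,  3.69671909e-05,
        2.98534294e-03,  1.19470929e-06]), 'tool_pos': array([ 212.87185302, -587.08712001,  230.61341216]), 'tool_rot': array([ 9.84920761e-01,  1.73004598e-01, -1.07879500e-04, -7.00959907e-04]), 'ft_force': array([-0.19701   ,  0.64545568, -0.23682993]), 'moment': array([-0.00436131, -0.04338835, -0.05130172]), 'finger_force': 0.0, 'grip_width': 85.4102371801294}
```

View pics/a.png

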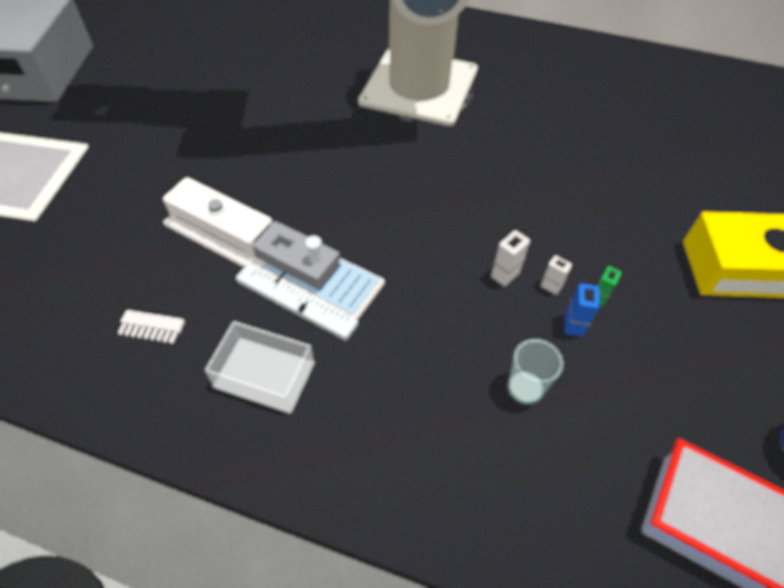

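View pics/b.png

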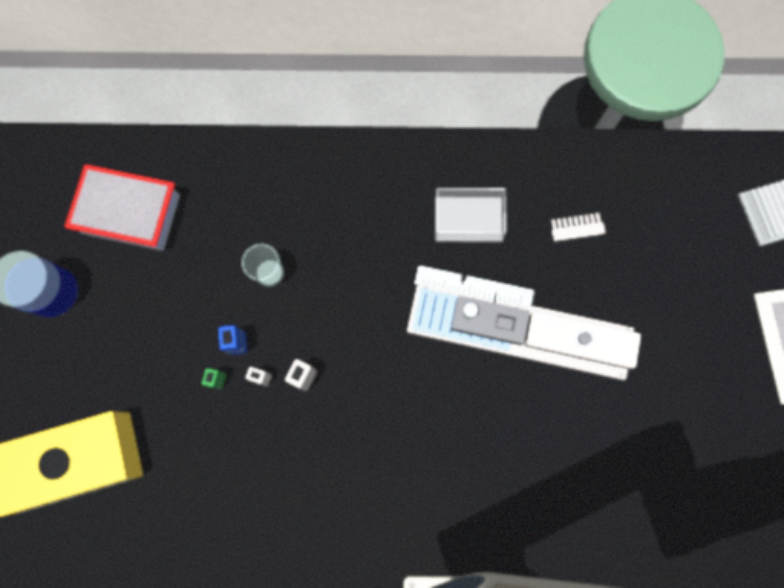

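The scene view shows the reader at (270,255), with the loose blocks to its right. There are four candidates, given as top-view pixels: blue (231,338), green (212,378), small white (258,376) and large white (300,374). The plug must not be blue or green and must be the smaller of its colour, so it is the small white block at (258,376), which is (557,275) in the scene view. I'll measure it and confirm with a crop.

```bash
cat > m.py <<'E'
from h import *
a=load('scene');b=load('top')
f=784/512
im=b['image']
def crop(s,c,r,k): 
    u,v=int(c[0]/f),int(c[1]/f); return cv2.resize(s['image'][max(v-r,0):v+r,max(u-r,0):u+r],None,fx=k,fy=k,interpolation=cv2.INTER_CUBIC)
cv2.imwrite('pics/c.png',np.vstack([np.hstack([crop(b,(270,372),35,4),crop(a,(560,270),35,4)]),])[:,:,::-1])
ca=cloud(a);cb=cloud(b)
for nm,s,c,uv in(('scene',a,ca,(557,275)),('top',b,cb,(258,376))):
    g=s['image'].min(2)
    u,v=int(uv[0]/f),int(uv[1]/f)
    n,l,st,ce=cv2.connectedComponentsWithStats((g>95).astype(np.uint8))
    w=l[v-4:v+5,u-4:u+5]; k=np.bincount(w[w>0]).argmax()
    P=c[l==k]; print(nm,st[k],'zmax',np.percentile(P[:,2],[5,50,95]))
    m=(c[:,:,2]>56)&(c[:,:,2]<72)&(l==k)
    pts=np.argwhere(m)[:,::-1].astype(np.float32)
    # top face
    r=cv2.minAreaRect(c[m][:,:2].astype(np.float32)); print('cloud top',c[m].mean(0),r,m.sum())
    r=cv2.minAreaRect(np.argwhere(l==k)[:,::-1].astype(np.float32)); print(r)
# reader: points by height in top view
for nm,c in(('scene',ca),('top',cb)):
    for z,n in((58,'sleeve'),(54,'head'),(71,'lock'),(99,'post')):
        m=(abs(c[:,:,2]-z)<3)&(abs(c[:,:,0]-450)<250)&(c[:,:,1]<150)&(c[:,:,1]>-400); P=c[m]
        if len(P): print(nm,n,len(P),cv2.minAreaRect(P[:,:2].astype(np.float32)),np.median(P,0))
E
python3 m.py
```

```text
scene [353 166  21  26 332] zmax [-1.99738678 35.39671451 63.67818558]
cloud top [460.10724967 380.72446972  61.92246293] ((458.5555419921875, 381.0048828125), (29.999107360839844, 22.869903564453125), 71.6097183227539) 97
((362.53765869140625, 178.51712036132812), (15.310708045959473, 24.000568389892578), 24.443954467773438)
top [160 239  17  13 138] zmax [-2.28406328 61.14122105 67.41741684]
cloud top [460.18295348 382.30281686  64.03221545] ((460.3120422363281, 382.9508056640625), (30.045413970947266, 20.743345260620117), 72.59548950195312) 77
((167.9499969482422, 245.14999389648438), (15.811387062072754, 9.803058624267578), 18.43494987487793)
scene sleeve 1186 ((546.9049682617188, -144.7661895751953), (338.1363525390625, 65.06297302246094), 78.34915161132812) [ 537.79507527 -195.44232715   57.30774336]
scene head 1360 ((546.3262329101562, -144.97561645507812), (342.4579162597656, 66.29871368408203), 78.32398986816406) [557.54829437 -96.33968203  54.14809577]
scene lock 65 ((558.2423706054688, -110.47026824951172), (238.2220001220703, 24.002084732055664), 76.3106689453125) [ 534.06752181 -211.1776297    69.99409036]
scene post 56 ((575.1991577148438, -3.2030868530273438), (19.942955017089844, 24.056955337524414), 62.59518051147461) [575.87596376  -2.98833621  97.87709269]
top sleeve 1502 ((549.1266479492188, -143.5194854736328), (339.4029846191406, 64.24898529052734), 78.30485534667969) [ 542.49392569 -180.3764532    57.60385954]
top head 1227 ((549.1723022460938, -144.3086700439453), (341.23883056640625, 64.86009979248047), 78.15930938720703) [554.68746151 -95.06163707  54.74756083]
top lock 57 ((556.7388916015625, -110.70234680175781), (233.77890014648438, 22.418109893798828), 78.04765319824219) [ 535.56373735 -210.92382462   71.14005562]
top post 46 ((578.0487670898438, -1.9358339309692383), (21.229419708251953, 21.18038558959961), 44.48344802856445) [577.91359541  -1.00933559  99.06401311]
```

View pics/c.png

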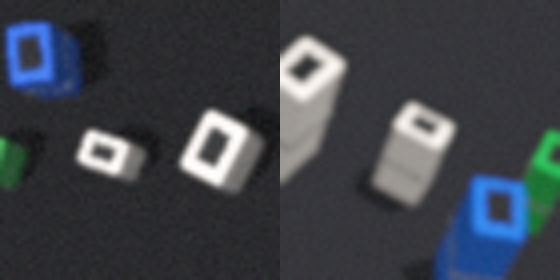

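The crop confirms it: the small white block with a black window and a grey band (left crop (105,155), right crop (415,155)) is smaller than the other white one. The depth cloud gives a 30x21–23 mm top at z 62–64 and (460,382). The reader's y axis lies at about 78.2°. Next I'll move over the reader for a closer look.

```bash
cat >> h.py <<'E'
def plan(tgt,th=None,n=None):
    """rows (tool frame) to world tgt; th=wanted tool-x heading, deg"""
    s=state(); q=s['tool_rot']; from scipy.spatial.transform import Rotation as Ro
    M=Ro.from_quat(q).as_matrix(); p=np.array(s['tool_pos']); h=np.degrees(np.arctan2(M[1,0],M[0,0]))
    d=(np.array(tgt)-p)@M; print('pos',p.round(1),'head',round(h,2),'tilt',M[:,2].round(4),'shift',d.round(2),'F',s['ft_force'].round(1),'w',round(s['grip_width'],1),'t',s['time_s'])
    n=n or int(np.ceil(np.linalg.norm(d)/45)); print('rows',n,(d/n).round(2))
    if th is not None:
        w=np.radians(h-th); w=(w+np.pi/2)%np.pi-np.pi/2; k=max(1,int(np.ceil(abs(w)/.18))); print('wz total',round(w,4),'rows',k,round(w/k,4))
E
python3 -c "
from h import *
plan((540,-120,330),78.2)"
```

```text
pos [ 212.9 -587.1  230.6] head 19.93 tilt [-5.0e-04  1.3e-03 -1.0e+00] shift [ 466.73 -327.78  -98.91] F [-0.2  0.6 -0.2] w 85.4 t 0.1
rows 13 [ 35.9  -25.21  -7.61]
wz total -1.0171 rows 6 -0.1695
```

Request:
move_arm(
  deltas=[
    {"dx":36,"dy":-25,"dz":-8},
    {"dx":36,"dy":-25,"dz":-8},
    {"dx":36,"dy":-25,"dz":-8},
    {"dx":36,"dy":-25,"dz":-8},
    {"dx":36,"dy":-25,"dz":-8},
    {"dx":36,"dy":-25,"dz":-8},
    {"dx":36,"dy":-25,"dz":-8},
    {"dx":36,"dy":-25,"dz":-8},
    {"dx":36,"dy":-25,"dz":-8},
    {"dx":36,"dy":-25,"dz":-8},
    {"dx":36,"dy":-25,"dz":-8},
    {"dx":36,"dy":-25,"dz":-8},
  ],
)

```text
validation failed for argument at $.de...
```

Request:
move_arm(
  deltas=[
    {"dx":34,"dy":-28},
    {"wz":-0.17},
    {"wz":-0.17},
    {"wz":-0.17},
    {"wz":-0.17},
    {"wz":-0.17},
    {"wz":-0.17},
    {},
  ],
)

```text
validation failed for argument at $.de...
```

Run:
```python
from h import *
plan((460,382,200),72)
s=snap('wrist');cv2.imwrite('pics/d.png',cv2.resize(s['image'][:,:,::-1],(784,588)))
print(s['vertical_fov'],-np.array(s['R']).T@s['t'])
```

```text
pos [ 212.9 -587.1  230.6] head 19.93 tilt [-5.0e-04  1.3e-03 -1.0e+00] shift [ 562.59 -826.81   31.8 ] F [-0.2  0.6 -0.2] w 85.4 t 0.1
rows 23 [ 24.46 -35.95   1.38]
wz total -0.9089 rows 6 -0.1515
67.33477481417067 [ 288.99319371 -558.99412071  371.04263721]
```

View pics/d.png

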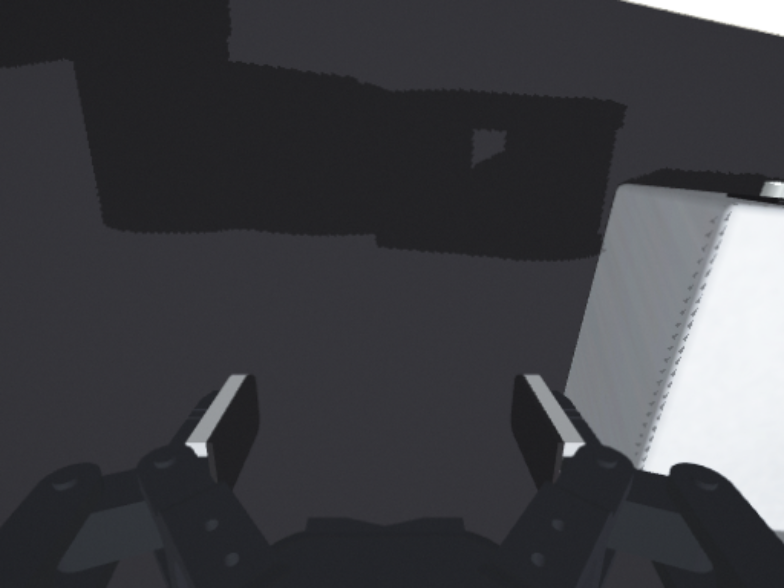

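Both moves were refused because each row needs every field, so nothing moved. The wrist picture shows only bench, with the pads at (230,410) and (550,410). I'll resend complete rows.

Request:
move_arm(
  deltas=[
    {"dx":36,"dy":-25,"dz":-8,"wx":0,"wy":0,"wz":0,"grip":0},
    {"dx":36,"dy":-25,"dz":-8,"wx":0,"wy":0,"wz":0,"grip":0},
    {"dx":36,"dy":-25,"dz":-8,"wx":0,"wy":0,"wz":0,"grip":0},
    {"dx":36,"dy":-25,"dz":-8,"wx":0,"wy":0,"wz":0,"grip":0},
    {"dx":36,"dy":-25,"dz":-8,"wx":0,"wy":0,"wz":0,"grip":0},
    {"dx":36,"dy":-25,"dz":-8,"wx":0,"wy":0,"wz":0,"grip":0},
    {"dx":36,"dy":-25,"dz":-8,"wx":0,"wy":0,"wz":0,"grip":0},
    {"dx":36,"dy":-25,"dz":-8,"wx":0,"wy":0,"wz":0,"grip":0},
    {"dx":36,"dy":-25,"dz":-8,"wx":0,"wy":0,"wz":0,"grip":0},
    {"dx":36,"dy":-25,"dz":-8,"wx":0,"wy":0,"wz":0,"grip":0},
    {"dx":36,"dy":-25,"dz":-8,"wx":0,"wy":0,"wz":0,"grip":0},
    {"dx":36,"dy":-25,"dz":-8,"wx":0,"wy":0,"wz":0,"grip":0},
  ],
)

```text
time_s: 1.65
tool_pos: [517.5, -156.9, 327.5]
tool_rot: [0.985, 0.173, -0.0, -0.0]
ft_force: [-0.1, -0.3, -0.3]
grip_width: 85.4
finger_force: 0.0
```

Request:
move_arm(
  deltas=[
    {"dx":34,"dy":-28,"dz":0,"wx":0,"wy":0,"wz":0,"grip":0},
    {"dx":0,"dy":0,"dz":0,"wx":0,"wy":0,"wz":-0.17,"grip":0},
    {"dx":0,"dy":0,"dz":0,"wx":0,"wy":0,"wz":-0.17,"grip":0},
    {"dx":0,"dy":0,"dz":0,"wx":0,"wy":0,"wz":-0.17,"grip":0},
    {"dx":0,"dy":0,"dz":0,"wx":0,"wy":0,"wz":-0.17,"grip":0},
    {"dx":0,"dy":0,"dz":0,"wx":0,"wy":0,"wz":-0.17,"grip":0},
    {"dx":0,"dy":0,"dz":0,"wx":0,"wy":0,"wz":-0.17,"grip":0},
    {"dx":0,"dy":0,"dz":0,"wx":0,"wy":0,"wz":0,"grip":0},
  ],
)

```text
time_s: 2.65
tool_pos: [539.2, -120.3, 327.1]
tool_rot: [0.776, 0.631, -0.0, -0.0]
ft_force: [-0.7, -0.4, -0.1]
grip_width: 85.4
finger_force: 0.0
```

Run:
```python
from h import *
plan((460,382,200),72)
s=snap('wrist');cv2.imwrite('pics/e.png',cv2.resize(s['image'][:,:,::-1],(784,588)))
print(s['vertical_fov'],-np.array(s['R']).T@s['t'],np.round(s['R'],3))
```

```text
pos [ 539.2 -120.3  327.1] head 78.28 tilt [-5.e-04  2.e-04 -1.e+00] shift [ 475.76 -179.46  127.2 ] F [-0.7 -0.4 -0.1] w 85.4 t 2.65
rows 12 [ 39.65 -14.96  10.6 ]
wz total 0.1096 rows 1 0.1096
67.33477481417067 [555.36952835 -40.15724821 467.50673881] [[ 0.979 -0.203 -0.   ]
 [-0.192 -0.929  0.316]
 [-0.064 -0.309 -0.949]]
```

View pics/e.png

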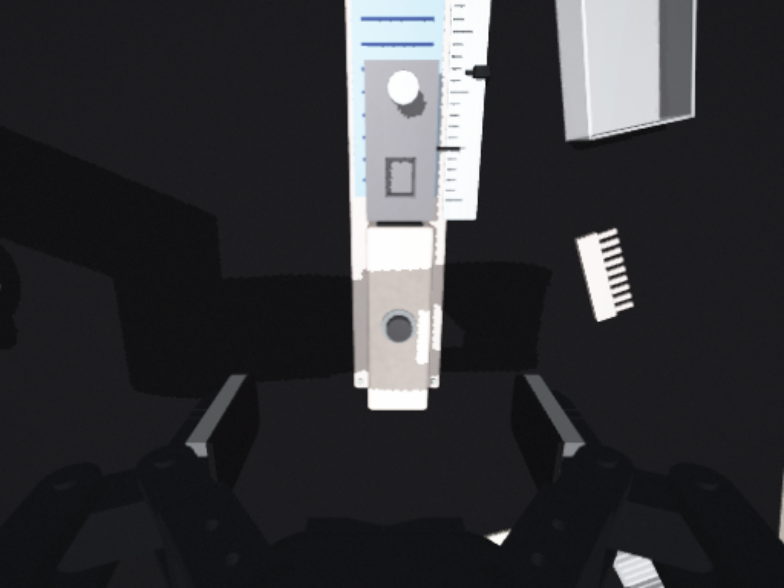

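The wrist view shows the whole reader, at 784-px scale: post (403,87), socket (400,177), pointer tip (460,149), clip nose (468,72), lock (398,327). I'll measure those points.

```bash
cat > m2.py <<'E'
from h import *
s=load('wrist');f=784/512
im=s['image'].astype(int);g=im.mean(2)
c=cloud(s)
P=lambda uv,z: onz(s,np.array(uv,float)/f,z)[0].round(1)
for n,uv,z in(('post',(403,87),99),('sock',(400,177),54),('ptr',(460,149),23),('clip',(467,72),26),('lock',(398,327),71)): print(n,P(uv,z), 'cloud z',c[int(uv[1]/f),int(uv[0]/f)].round(1))
# head top: 
hd=((abs(g-135)<40)&(abs(c[:,:,2]-54)<5)&(np.abs(im[:,:,0]-im[:,:,2])<25)).astype(np.uint8)
hd[int(222/f):]=0
hd=cv2.morphologyEx(hd,cv2.MORPH_OPEN,np.ones((3,3)))
cs,_=cv2.findContours(hd,0,1);k=max(cs,key=cv2.contourArea).reshape(-1,2)
W=onz(s,k,54)[:,:2].astype(np.float32);r=cv2.minAreaRect(W);print('head',r)
a=r[2] if r[1][0]>r[1][1] else r[2]+90
u=np.array([np.cos(np.radians(a)),np.sin(np.radians(a))]);u=u*np.sign(u[1]);x=np.array([u[1],-u[0]])
print('ydir',np.degrees(np.arctan2(u[1],u[0])))
o=np.array(r[0])-u*73; print('origin',o,'socket',o+45*u,'post',o+115*u)
# socket dark ring
x0,y0,x1,y1=[int(t/f) for t in(380,150,422,206)]
sub=g[y0:y1,x0:x1];print('sub',np.percentile(sub,[5,50,95]))
m=(sub<np.percentile(sub,50)-25).astype(np.uint8)
cs,_=cv2.findContours(m,0,1);k=max(cs,key=cv2.contourArea).reshape(-1,2)+[x0,y0];W=onz(s,k,54)[:,:2].astype(np.float32);print('socket ring',cv2.minAreaRect(W))
# post top bright
m=(c[:,:,2]>93)&(c[:,:,2]<104)&(g>200);m[:, :230]=0;W=onz(s,np.argwhere(m)[:,::-1],99)[:,:2].astype(np.float32);print('post',cv2.minAreaRect(W),W.mean(0),len(W))
m=((g<110)&(c[:,:,2]>66)&(c[:,:,2]<76)).astype(np.uint8);cs,_=cv2.findContours(m[190:235,235:285].copy(),0,1);k=max(cs,key=cv2.contourArea).reshape(-1,2)+[235,190];W=onz(s,k,71)[:,:2].astype(np.float32);print('lock',cv2.minEnclosingCircle(W))
print('depth head z',np.median(c[:,:,2][hd>0]))
E
python3 m2.py
```

```text
post [577.2  -3.8  99. ] cloud z [577.3  -2.6  96.2]
sock [563.1 -71.9  54. ] cloud z [563.4 -72.8  29.5]
ptr [624.9 -60.4  23. ] cloud z [624.5 -59.9  22.5]
clip [640.4   3.7  26. ] cloud z [640.3   4.7  19.4]
lock [ 533.7 -209.3   71. ] cloud z [ 532.4 -209.1   68.9]
head ((584.8934326171875, -16.80573272705078), (25.29046630859375, 17.582935333251953), 16.098081588745117)
ydir 16.098081588745117
origin [514.75587658 -37.04735404] socket [557.99135633 -24.56964227] post [625.24654705  -5.15986841]
sub [102.66666667 182.33333333 187.66666667]
socket ring ((562.9248657226562, -71.26741027832031), (35.040931701660156, 27.850582122802734), 78.29166412353516)
post ((577.630859375, -3.635666847229004), (22.23596954345703, 22.164840698242188), 78.4879379272461) [577.4668    -3.442439] 340
lock ((534.0064697265625, -211.5737762451172), 12.196512222290039)
depth head z 51.73545711140676
```

Request:
move_arm(
  deltas=[
    {"dx":40,"dy":-15,"dz":10,"wx":0,"wy":0,"wz":0,"grip":0},
    {"dx":40,"dy":-15,"dz":10,"wx":0,"wy":0,"wz":0,"grip":0},
    {"dx":40,"dy":-15,"dz":10,"wx":0,"wy":0,"wz":0,"grip":0},
    {"dx":40,"dy":-15,"dz":10,"wx":0,"wy":0,"wz":0,"grip":0},
    {"dx":40,"dy":-15,"dz":10,"wx":0,"wy":0,"wz":0,"grip":0},
    {"dx":40,"dy":-15,"dz":10,"wx":0,"wy":0,"wz":0,"grip":0},
    {"dx":40,"dy":-15,"dz":10,"wx":0,"wy":0,"wz":0,"grip":0},
    {"dx":40,"dy":-15,"dz":10,"wx":0,"wy":0,"wz":0,"grip":0},
    {"dx":40,"dy":-15,"dz":5,"wx":0,"wy":0,"wz":0,"grip":0},
    {"dx":0,"dy":0,"dz":0,"wx":0,"wy":0,"wz":0.11,"grip":0},
    {"dx":0,"dy":0,"dz":0,"wx":0,"wy":0,"wz":0,"grip":0},
  ],
)

```text
time_s: 4.08
tool_pos: [479.4, 259.9, 242.1]
tool_rot: [0.809, 0.588, -0.0, -0.0]
ft_force: [1.2, -0.7, 0.6]
grip_width: 85.5
finger_force: 0.0
```

Run:
```python
from h import *
plan((460,382,200),72)
s=snap('wrist');cv2.imwrite('pics/f.png',cv2.resize(s['image'][:,:,::-1],(784,588)))
```

```text
pos [479.4 259.9 242.1] head 72.02 tilt [-4.e-04 -2.e-04 -1.e+00] shift [110.2  -56.16  42.08] F [ 1.2 -0.7  0.6] w 85.5 t 4.075
rows 3 [ 36.73 -18.72  14.03]
wz total 0.0004 rows 1 0.0004
```

View pics/f.png

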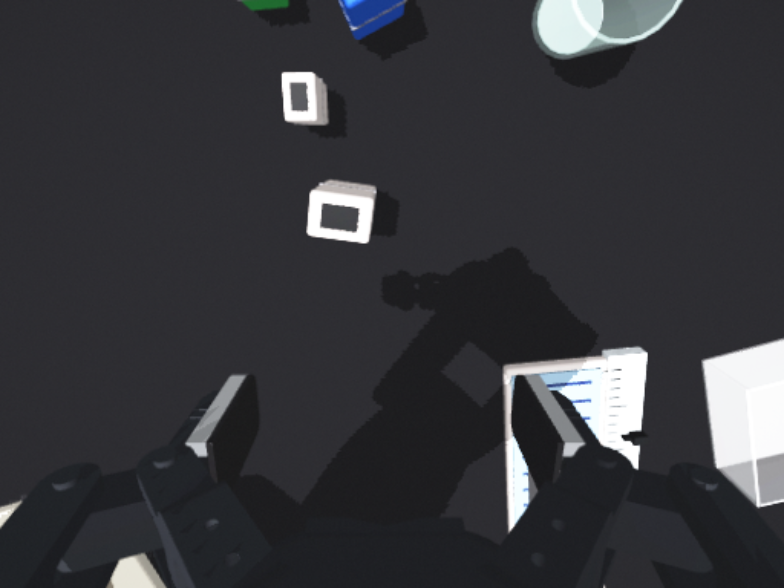

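The plug's top face is at (300,97), and the large white block at (342,212) stands clear of the finger corridors. I'll measure both.

```bash
cat > m3.py <<'E'
from h import *
s=load('wrist');f=784/512
g=s['image'].min(2).astype(int);c=cloud(s)
for n,(u,v) in(('plug',(300,97)),('big',(342,212))):
    u,v=int(u/f),int(v/f)
    w=c[v-22:v+22,u-22:u+22,:].reshape(-1,3); z=np.percentile(w[:,2],[95,98]);print(n,'top z',z)
    zt=64 if n=='plug' else z[0]
    m=((np.abs(c[:,:,2]-z[0])<6)&(c[:,:,2]>40)&(g>215)).astype(np.uint8); m2=np.zeros_like(m);m2[max(v-25,0):v+25,u-25:u+25]=m[max(v-25,0):v+25,u-25:u+25]
    cs,_=cv2.findContours(m2,0,1)
    k=max(cs,key=cv2.contourArea).reshape(-1,2);W=onz(s,k,zt)[:,:2].astype(np.float32);print(cv2.minAreaRect(W),cv2.boundingRect(k))
E
python3 m3.py
```

```text
plug top z [62.76271634 63.22956203]
((459.1318054199219, 382.87811279296875), (28.701658248901367, 21.707218170166016), 72.16476440429688) (184, 47, 23, 32)
big top z [89.47506336 89.87472257]
((461.5636291503906, 302.9410095214844), (30.42247772216797, 40.91526794433594), 64.33548736572266) (201, 124, 43, 35)
```

```bash
python3 -c "
from h import *
plan((459.3,382.8,29),72.2)"
```

```text
pos [479.6 259.5 242.2] head 72.08 tilt [-2.e-04 -2.e-04 -1.e+00] shift [111.18 -57.2  213.19] F [ 0.5 -0.1 -0.1] w 85.5 t 4.125
rows 6 [18.53 -9.53 35.53]
wz total -0.002 rows 1 -0.002
```

Request:
move_arm(
  deltas=[
    {"dx":37,"dy":-19,"dz":20,"wx":0,"wy":0,"wz":0,"grip":0},
    {"dx":37,"dy":-19,"dz":20,"wx":0,"wy":0,"wz":0,"grip":0},
    {"dx":37,"dy":-19,"dz":20,"wx":0,"wy":0,"wz":0,"grip":0},
    {"dx":0,"dy":0,"dz":20,"wx":0,"wy":0,"wz":0,"grip":0},
    {"dx":0,"dy":0,"dz":20,"wx":0,"wy":0,"wz":0,"grip":0},
    {"dx":0,"dy":0,"dz":0,"wx":0,"wy":0,"wz":0,"grip":0},
  ],
)

```text
time_s: 4.88
tool_pos: [459.1, 381.4, 141.0]
tool_rot: [0.809, 0.588, -0.002, 0.0]
ft_force: [0.6, -0.9, 0.0]
grip_width: 85.6
finger_force: 0.0
```

```bash
python3 -c "
from h import *
plan((459.3,382.8,29),72.2)"
```

```text
pos [459.1 381.4 141. ] head 72.05 tilt [-0.0024 -0.002  -1.    ] shift [  1.67  -0.   112.  ] F [ 0.6 -0.9  0. ] w 85.6 t 4.875
rows 3 [ 0.56 -0.   37.33]
wz total -0.0027 rows 1 -0.0027
```

Then straight down and close.

Request:
move_arm(
  deltas=[
    {"dx":1,"dy":0,"dz":30,"wx":0,"wy":0,"wz":0,"grip":0},
    {"dx":0,"dy":0,"dz":30,"wx":0,"wy":0,"wz":0,"grip":0},
    {"dx":0,"dy":0,"dz":30,"wx":0,"wy":0,"wz":0,"grip":0},
    {"dx":0,"dy":0,"dz":22,"wx":0,"wy":0,"wz":0,"grip":0},
    {"dx":0,"dy":0,"dz":0,"wx":0,"wy":0,"wz":0,"grip":1},
    {"dx":0,"dy":0,"dz":0,"wx":0,"wy":0,"wz":0,"grip":1},
    {"dx":0,"dy":0,"dz":0,"wx":0,"wy":0,"wz":0,"grip":1},
    {"dx":0,"dy":0,"dz":0,"wx":0,"wy":0,"wz":0,"grip":1},
    {"dx":0,"dy":0,"dz":0,"wx":0,"wy":0,"wz":0,"grip":1},
    {"dx":0,"dy":0,"dz":0,"wx":0,"wy":0,"wz":0,"grip":1},
    {"dx":0,"dy":0,"dz":0,"wx":0,"wy":0,"wz":0,"grip":1},
    {"dx":0,"dy":0,"dz":0,"wx":0,"wy":0,"wz":0,"grip":1},
  ],
)

```text
time_s: 6.38
tool_pos: [460.6, 384.1, 31.6]
tool_rot: [0.809, 0.588, 0.001, -0.0]
ft_force: [0.8, -1.0, 7.1]
grip_width: 21.4
finger_force: 60.2
```

Request:
move_arm(
  deltas=[
    {"dx":0,"dy":0,"dz":-5,"wx":0,"wy":0,"wz":0,"grip":1},
    {"dx":0,"dy":0,"dz":-20,"wx":0,"wy":0,"wz":0,"grip":1},
    {"dx":0,"dy":0,"dz":-40,"wx":0,"wy":0,"wz":0,"grip":1},
    {"dx":0,"dy":0,"dz":-40,"wx":0,"wy":0,"wz":0,"grip":1},
    {"dx":0,"dy":0,"dz":-40,"wx":0,"wy":0,"wz":0,"grip":1},
    {"dx":0,"dy":0,"dz":0,"wx":0,"wy":0,"wz":-0.11,"grip":1},
    {"dx":0,"dy":0,"dz":0,"wx":0,"wy":0,"wz":0,"grip":1},
  ],
)

```text
time_s: 7.25
tool_pos: [460.1, 383.7, 177.0]
tool_rot: [0.775, 0.632, 0.001, 0.0]
ft_force: [-1.2, 0.0, -0.2]
grip_width: 21.1
finger_force: 59.4
```

Run:
```python
from h import *
plan((563,-71.8,200),78.25)
s=snap('wrist');a=snap('scene')
# plug in wrist frame: project points expected
from scipy.spatial.transform import Rotation as Ro
st=state();M=Ro.from_quat(st['tool_rot']).as_matrix();p=st['tool_pos']
def proj(s,X): return cv2.projectPoints(np.array(X,float).reshape(-1,1,3),cv2.Rodrigues(np.array(s['R']))[0],np.array(s['t'],float),K(s),np.array(s['distortion'],float))[0].reshape(-1,2)
for n,q in(('grasp',(0,0,-19)),('foot',(0,0,29)),('foot+x',(15,0,29)),('foot-x',(-15,0,29))): print(n,proj(s,p+M@q),proj(a,p+M@q))
w=cv2.resize(s['image'][150:330,150:360],(420,360),interpolation=2)
u,v=proj(a,p)[0].astype(int);z=cv2.resize(a['image'][max(v-60,0):max(v-60,0)+120,u-60:u+60],(360,360),interpolation=2)
cv2.imwrite('pics/g.png',np.hstack([w,z])[:,:,::-1])
```

```text
pos [460.1 383.7 177. ] head 78.32 tilt [ 0.0014  0.0012 -1.    ] shift [-425.19  193.    -23.41] F [-1.2  0.  -0.2] w 21.1 t 7.25
rows 11 [-38.65  17.55  -2.13]
wz total 0.0013 rows 1 0.0013
grasp [[251.33332764 268.72253488]] [[380.65176021 136.67296559]]
foot [[251.15114781 226.29344939]] [[374.86570794 150.75526312]]
foot+x [[251.19064704 204.84607793]] [[381.02272128 153.32006385]]
foot-x [[251.1135701  246.71066516]] [[368.76817758 148.21605912]]
```

View pics/g.png

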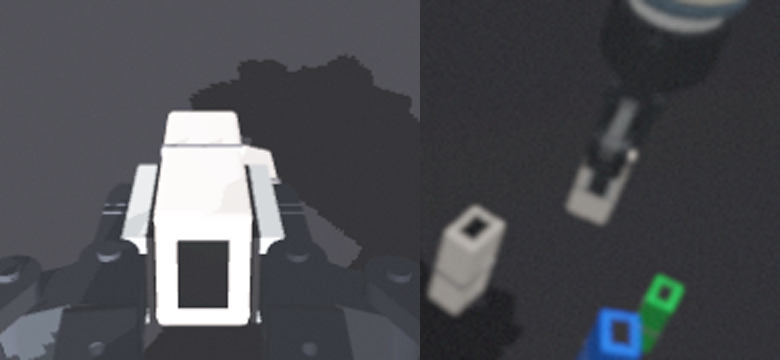

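The plug is held upright and square. In the left crop its top face spans (155–250, 240–325) and its foot edge is at row 112. I'll work out its offset in the tool frame.

```bash
cat > m4.py <<'E'
from h import *
from scipy.spatial.transform import Rotation as Ro
s=load('wrist');st=state();M=Ro.from_quat(st['tool_rot']).as_matrix();p=np.array(st['tool_pos'])
g=s['image'].min(2).astype(int)
w=(g[240:325,225:280]<90).astype(np.uint8)
n,l,sta,ce=cv2.connectedComponentsWithStats(w)
for k in range(1,n):
    if 200<sta[k][4]<1500: print('win',sta[k]+[225,240,0,0,0])
def tool(uv,h): # plane at tool z=-h
    c,d=ray(s,uv); o=(c-p)@M; e=d@M; return o+e*((h-o[2])/e[:,2])[:,None]
def rect(h,pts): print(h,tool(pts,h).round(2).tolist())
cand=[(k,sta[k]) for k in range(1,n) if 200<sta[k][4]<1500]
for k,_ in cand:
    b=np.argwhere(l==k)[:,::-1]+[225,240]
    for h in(-32,-35,-38): 
        T=tool(b,h); print(h,'window c',((T.max(0)+T.min(0))/2).round(2),'size',(T.max(0)-T.min(0)).round(2),cv2.minAreaRect(T[:,:2].astype(np.float32))[2])
# column/row profiles
print(g[200:212,252],g[265:275,252],g[306:318,252]); print(g[300,222:236],g[300,268:282])
c=cloud(s); q=(c[305:309,240:262].reshape(-1,3)-p)@M; print('topface tool z',np.median(q,0))
E
python3 m4.py
```

```text
win [ 225  240   55   85 1055]
win [239 271  25  33 825]
-32 window c [  0.65   0.33 -32.  ] size [44.39 25.55  0.  ] 89.95875549316406
-35 window c [  2.87   0.3  -35.  ] size [43.18 24.86  0.  ] 89.95875549316406
-38 window c [  5.09   0.28 -38.  ] size [41.97 24.16  0.  ] 89.95875549316406
-32 window c [ -1.04  -0.17 -32.  ] size [17.09 11.06  0.  ] 89.97171783447266
-35 window c [  1.23  -0.18 -35.  ] size [16.62 10.76  0.  ] 89.97171783447266
-38 window c [  3.5   -0.18 -38.  ] size [16.15 10.45  0.  ] 89.97171783447266
[ 54  54  54  56  55 127 235 249 249 249 249 249] [255 255 255 255 254 116  57  57  57  57] [255 255 255 255 255 254 170  66  54  55  53  55]
[ 55  67  79  81  82  69 186 251 254 255 255 255 255 255] [255 255 255 255 254 253 211  62  83  82  80  69  54  56]
topface tool z [-12.05564035  -0.31124936 -31.41293339]
```

Request:
move_arm(
  deltas=[
    {"dx":-20,"dy":9,"dz":0,"wx":0,"wy":0,"wz":0,"grip":1},
    {"dx":-38,"dy":17,"dz":0,"wx":0,"wy":0,"wz":0,"grip":1},
    {"dx":-38,"dy":17,"dz":0,"wx":0,"wy":0,"wz":0,"grip":1},
    {"dx":-38,"dy":17,"dz":0,"wx":0,"wy":0,"wz":0,"grip":1},
    {"dx":-38,"dy":17,"dz":0,"wx":0,"wy":0,"wz":0,"grip":1},
    {"dx":-38,"dy":17,"dz":0,"wx":0,"wy":0,"wz":0,"grip":1},
    {"dx":-38,"dy":17,"dz":0,"wx":0,"wy":0,"wz":0,"grip":1},
    {"dx":-38,"dy":17,"dz":0,"wx":0,"wy":0,"wz":0,"grip":1},
    {"dx":-38,"dy":17,"dz":0,"wx":0,"wy":0,"wz":0,"grip":1},
    {"dx":-38,"dy":18,"dz":0,"wx":0,"wy":0,"wz":0,"grip":1},
    {"dx":-38,"dy":18,"dz":0,"wx":0,"wy":0,"wz":0,"grip":1},
    {"dx":-24,"dy":12,"dz":0,"wx":0,"wy":0,"wz":0,"grip":1},
  ],
)

```text
time_s: 8.85
tool_pos: [562.8, -73.4, 174.8]
tool_rot: [0.776, 0.631, -0.001, -0.0]
ft_force: [1.3, -0.2, -0.6]
grip_width: 21.5
finger_force: 59.4
```

Request:
move_arm(
  deltas=[
    {"dx":0,"dy":0,"dz":0,"wx":0,"wy":0,"wz":0,"grip":1},
    {"dx":0,"dy":0,"dz":0,"wx":0,"wy":0,"wz":0,"grip":1},
  ],
)

```text
time_s: 9.1
tool_pos: [562.5, -70.7, 174.8]
tool_rot: [0.775, 0.631, -0.0, -0.001]
ft_force: [0.3, 0.3, -0.9]
grip_width: 21.4
finger_force: 59.4
```

```bash
python3 -c "
from h import *
plan((563.3,-70.6,92),78.25)"
```

```text
pos [562.5 -70.7 174.8] head 78.31 tilt [-1.5e-03  3.0e-04 -1.0e+00] shift [ 0.25  0.84 82.82] F [ 0.3  0.3 -0.9] w 21.4 t 9.1
rows 2 [ 0.13  0.42 41.41]
wz total 0.001 rows 1 0.001
```

Request:
move_arm(
  deltas=[
    {"dx":0,"dy":0.8,"dz":25,"wx":0,"wy":0,"wz":0,"grip":1},
    {"dx":0,"dy":0,"dz":25,"wx":0,"wy":0,"wz":0,"grip":1},
    {"dx":0,"dy":0,"dz":20,"wx":0,"wy":0,"wz":0,"grip":1},
    {"dx":0,"dy":0,"dz":12,"wx":0,"wy":0,"wz":0,"grip":1},
    {"dx":0,"dy":0,"dz":0,"wx":0,"wy":0,"wz":0,"grip":1},
    {"dx":0,"dy":0,"dz":0,"wx":0,"wy":0,"wz":0,"grip":1},
  ],
)

```text
time_s: 9.85
tool_pos: [564.7, -70.6, 94.0]
tool_rot: [0.775, 0.632, 0.0, 0.0]
ft_force: [0.5, 1.2, -0.7]
grip_width: 21.5
finger_force: 59.4
```

Run:
```python
from h import *
plan((563.3,-70.6,92),78.25)
s=snap('wrist');a=snap('scene');b=snap('top')
w=cv2.resize(s['image'][130:330,150:350],(500,500),interpolation=2)
z=cv2.resize(a['image'][130:220,140:230],(250,250),interpolation=2)
y=cv2.resize(b['image'][160:260,260:360],(250,250),interpolation=2)
cv2.imwrite('pics/i.png',np.hstack([w,np.vstack([z,y])])[:,:,::-1])
```

```text
pos [564.7 -70.6  94. ] head 78.39 tilt [ 1.e-03 -1.e-04 -1.e+00] shift [-0.31 -1.41  1.99] F [ 0.5  1.2 -0.7] w 21.5 t 9.85
rows 1 [-0.31 -1.41  1.99]
wz total 0.0024 rows 1 0.0024
```

View pics/i.png

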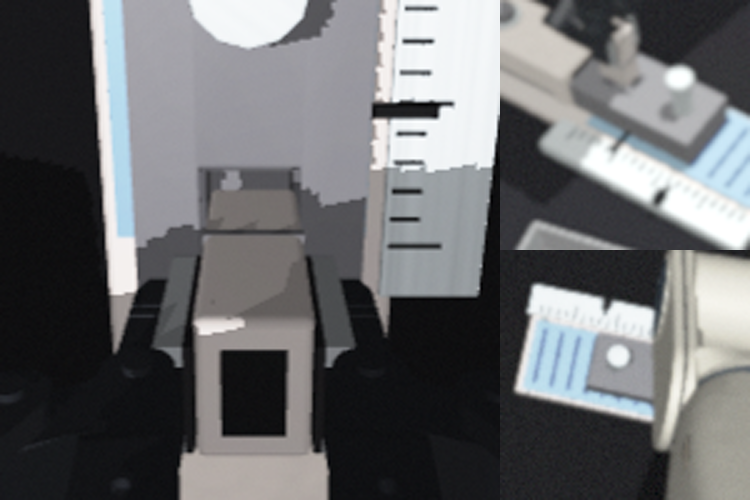

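The wrist crop shows the plug foot (front edge row ~190, columns 208–299) just over the socket (far edge row ~168, columns 198–302), about 1 mm to the right. I'll quantify that with edge rays.

```bash
cat > m5.py <<'E'
from h import *
from scipy.spatial.transform import Rotation as Ro
s=load('wrist');M=Ro.from_quat(state()['tool_rot']).as_matrix()
g=s['image'].mean(2).astype(int)
P=lambda uv:(150+uv[0]/2.5-.3,130+uv[1]/2.5-.3)
print('row200',g[204,226:276]); print('row 210',g[212,226:276]); print('col 250',g[192:230,258])
print('row198',g[199,226:276])
E
python3 m5.py
```

```text
row200 [157 156 144 119 104  98  73  56  73  83  85  83 116 148 149 148 149 149
 149 144 118  84  84  85  85  86  85  87  84  85  83  85  85  85  84  85
  85  85  86  71  48  58  68  70 114 153 146 145 152 151]
row 210 [155 154 148 126 106 104  84  77 110 117 116 114 112 114 112 114 112 112
 113 114 113 113 114 112 113 113 113 112 112 113 112 112 112 113 112 112
 112 112 111 113 110  99  88  77  77  83  83  84  83  83]
col 250 [150 150 150 148 135 110  92  85  84  84  85  86  85  91 108 111 111 113
 112 113 112 112 114 113 112 112 113 114 113 104  60  70 109 113 114 113
 115 112]
row198 [157 158 145 118 103  96  75  55  74  83  84  82  84  84 116 150 150 151
 151 127  86  83  85  84  85  85  85  85  85  86  84  84  85  85  85  86
  85  84  84  72  63  96 119 119 134 151 153 153 152 153]
```

Run:
```python
from h import *
s=load('wrist');u=np.array([np.cos(np.radians(78.25)),np.sin(np.radians(78.25))]);x=np.array([u[1],-u[0]])
r=lambda uv,z:(lambda q:(round(q@x,2),round(q@u,2)))(onz(s,[uv],z)[0,:2])
print('socket outer far (centre+18)',r((249.4,196.8),54), 'L',r((228.6,204),54),'R',r((270.2,204),54),'target',np.array([563,-71.8])@x,np.array([563,-71.8])@u)
for z in(60,62,64): print(z,'foot front (c+15)',r((250.6,206),z),r((233.5,212),z),r((267.5,212),z))
print('pointer',r((150+452/2.5,130+103/2.5),23),'post centre x?')
c=cloud(s);print(c[214:220,240:262].reshape(-1,3).mean(0),c[204:206,245:255].reshape(-1,3).mean(0), c[180:190,240:260].reshape(-1,3).mean(0))
```

```text
socket outer far (centre+18) (np.float64(565.75), np.float64(62.36)) L (np.float64(551.8), np.float64(57.19)) R (np.float64(579.71), np.float64(57.26)) target 565.8240787406854 44.35484096752678
60 foot front (c+15) (np.float64(566.56), np.float64(58.17)) (np.float64(555.37), np.float64(53.93)) (np.float64(577.63), np.float64(53.98))
62 foot front (c+15) (np.float64(566.56), np.float64(58.97)) (np.float64(555.5), np.float64(54.77)) (np.float64(577.51), np.float64(54.82))
64 foot front (c+15) (np.float64(566.56), np.float64(59.77)) (np.float64(555.63), np.float64(55.62)) (np.float64(577.38), np.float64(55.67))
pointer (np.float64(627.19), np.float64(71.87)) post centre x?
[566.7094035  -57.30006054  79.37839551] [563.52629758 -68.818981    29.82896752] [568.30919626 -46.14589245  52.75494946]
```

The plug is 0.8 mm too far in +x and within 0.4 mm in y. I'll correct it and descend gently.

Request:
move_arm(
  deltas=[
    {"dx":0.3,"dy":-0.8,"dz":0,"wx":0,"wy":0,"wz":0,"grip":1},
    {"dx":0,"dy":0,"dz":3,"wx":0,"wy":0,"wz":0,"grip":1},
    {"dx":0,"dy":0,"dz":3,"wx":0,"wy":0,"wz":0,"grip":1},
    {"dx":0,"dy":0,"dz":3,"wx":0,"wy":0,"wz":0,"grip":1},
    {"dx":0,"dy":0,"dz":3,"wx":0,"wy":0,"wz":0,"grip":1},
    {"dx":0,"dy":0,"dz":0,"wx":0,"wy":0,"wz":0,"grip":1},
  ],
)

```text
time_s: 10.75
tool_pos: [563.3, -70.3, 80.9]
tool_rot: [0.775, 0.632, -0.0, -0.0]
ft_force: [-0.7, -0.2, 0.3]
grip_width: 21.0
finger_force: 59.4
```

Request:
move_arm(
  deltas=[
    {"dx":0,"dy":0,"dz":3,"wx":0,"wy":0,"wz":0,"grip":1},
    {"dx":0,"dy":0,"dz":3,"wx":0,"wy":0,"wz":0,"grip":1},
    {"dx":0,"dy":0,"dz":3,"wx":0,"wy":0,"wz":0,"grip":1},
    {"dx":0,"dy":0,"dz":2,"wx":0,"wy":0,"wz":0,"grip":1},
    {"dx":0,"dy":0,"dz":0,"wx":0,"wy":0,"wz":0,"grip":1},
    {"dx":0,"dy":0,"dz":0,"wx":0,"wy":0,"wz":0,"grip":1},
  ],
)

```text
time_s: 11.5
tool_pos: [563.6, -70.3, 70.3]
tool_rot: [0.775, 0.632, 0.0, -0.0]
ft_force: [0.7, -0.5, -0.9]
grip_width: 20.9
finger_force: 59.4
```

Request:
move_arm(
  deltas=[
    {"dx":0,"dy":0,"dz":2,"wx":0,"wy":0,"wz":0,"grip":1},
    {"dx":0,"dy":0,"dz":2,"wx":0,"wy":0,"wz":0,"grip":1},
    {"dx":0,"dy":0,"dz":1,"wx":0,"wy":0,"wz":0,"grip":1},
    {"dx":0,"dy":0,"dz":0,"wx":0,"wy":0,"wz":0,"grip":1},
  ],
)

```text
time_s: 12.0
tool_pos: [563.5, -70.3, 65.2]
tool_rot: [0.775, 0.632, -0.0, -0.0]
ft_force: [-0.2, 0.2, -0.3]
grip_width: 21.0
finger_force: 59.4
```

Request:
move_arm(
  deltas=[
    {"dx":0,"dy":0,"dz":1,"wx":0,"wy":0,"wz":0,"grip":1},
    {"dx":0,"dy":0,"dz":1,"wx":0,"wy":0,"wz":0,"grip":1},
    {"dx":0,"dy":0,"dz":0,"wx":0,"wy":0,"wz":0,"grip":1},
  ],
)

```text
time_s: 12.38
tool_pos: [563.6, -70.3, 63.6]
tool_rot: [0.775, 0.632, 0.0, 0.0]
ft_force: [-0.5, 0.1, 2.8]
grip_width: 21.0
finger_force: 59.9
```

Request:
move_arm(
  deltas=[
    {"dx":0,"dy":0,"dz":1,"wx":0,"wy":0,"wz":0,"grip":1},
    {"dx":0,"dy":0,"dz":0.5,"wx":0,"wy":0,"wz":0,"grip":1},
    {"dx":0,"dy":0,"dz":0,"wx":0,"wy":0,"wz":0,"grip":1},
  ],
)

```text
time_s: 12.75
tool_pos: [563.7, -70.3, 63.5]
tool_rot: [0.775, 0.632, 0.0, 0.0]
ft_force: [-5.5, 1.9, 18.4]
grip_width: 21.2
finger_force: 62.0
```

Bottomed at TCP z 63.5, which matches the grasp height of 31.6 plus 32. I'll release and rise.

Request:
move_arm(
  deltas=[
    {"dx":0,"dy":0,"dz":-1,"wx":0,"wy":0,"wz":0,"grip":1},
    {"dx":0,"dy":0,"dz":0,"wx":0,"wy":0,"wz":0,"grip":0},
    {"dx":0,"dy":0,"dz":0,"wx":0,"wy":0,"wz":0,"grip":0},
    {"dx":0,"dy":0,"dz":0,"wx":0,"wy":0,"wz":0,"grip":0},
    {"dx":0,"dy":0,"dz":0,"wx":0,"wy":0,"wz":0,"grip":0},
    {"dx":0,"dy":0,"dz":-20,"wx":0,"wy":0,"wz":0,"grip":0},
    {"dx":0,"dy":0,"dz":-30,"wx":0,"wy":0,"wz":0,"grip":0},
    {"dx":0,"dy":0,"dz":-35,"wx":0,"wy":0,"wz":0,"grip":0},
    {"dx":0,"dy":0,"dz":0,"wx":0,"wy":0,"wz":0,"grip":1},
    {"dx":0,"dy":0,"dz":0,"wx":0,"wy":0,"wz":0,"grip":1},
    {"dx":0,"dy":0,"dz":0,"wx":0,"wy":0,"wz":0,"grip":1},
    {"dx":0,"dy":0,"dz":0,"wx":0,"wy":0,"wz":0,"grip":1},
  ],
)

```text
time_s: 14.25
tool_pos: [563.0, -70.2, 146.8]
tool_rot: [0.775, 0.632, -0.001, -0.001]
ft_force: [0.3, 0.1, -0.1]
grip_width: 12.3
finger_force: 0.0
```

Run:
```python
from h import *
plan((534,-211,100),78.25)
a=snap('scene');s=snap('wrist');c=cloud(s)
ca=cloud(a)
m=(ca[:,:,2]>85)&(np.hypot(ca[:,:,0]-563,ca[:,:,1]+72)<25);print('plug top',m.sum(),np.median(ca[m],0),np.percentile(ca[m][:,2],[10,90]))
cv2.imwrite('pics/j.png',np.hstack([cv2.resize(s['image'],(480,360)),cv2.resize(a['image'][100:220,110:230],(300,360)[::1],interpolation=2)])[:,:,::-1])
```

```text
pos [563.  -70.2 146.8] head 78.37 tilt [-1.8e-03  3.0e-04 -1.0e+00] shift [-1.437e+02  7.000e-02  4.681e+01] F [ 0.3  0.1 -0.1] w 12.3 t 14.25
rows 4 [-3.592e+01  2.000e-02  1.170e+01]
wz total 0.0021 rows 1 0.0021
plug top 737 [575.31495497 -63.0509466  205.69132025] [ 95.51430385 482.53478049]
```

View pics/j.png

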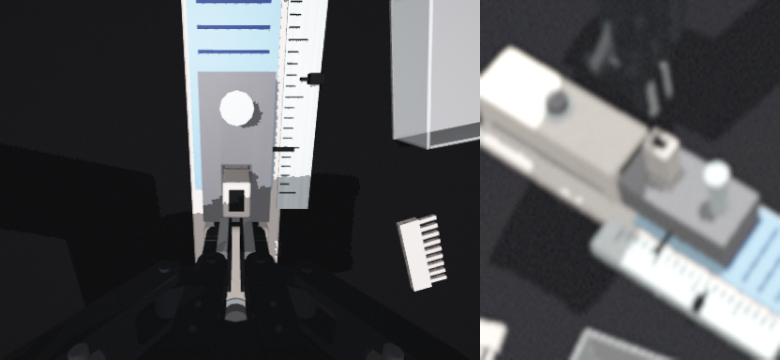

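The plug stands upright in the socket (wrist (235,200)) and the post and clip are clear. Next I'll press the lock with closed fingers.

Request:
move_arm(
  deltas=[
    {"dx":-36,"dy":0,"dz":0,"wx":0,"wy":0,"wz":0,"grip":1},
    {"dx":-36,"dy":0,"dz":0,"wx":0,"wy":0,"wz":0,"grip":1},
    {"dx":-36,"dy":0,"dz":0,"wx":0,"wy":0,"wz":0,"grip":1},
    {"dx":-36,"dy":0,"dz":0,"wx":0,"wy":0,"wz":0,"grip":1},
    {"dx":0,"dy":0,"dz":20,"wx":0,"wy":0,"wz":0,"grip":1},
    {"dx":0,"dy":0,"dz":20,"wx":0,"wy":0,"wz":0,"grip":1},
    {"dx":0,"dy":0,"dz":20,"wx":0,"wy":0,"wz":0,"grip":1},
    {"dx":0,"dy":0,"dz":8,"wx":0,"wy":0,"wz":0,"grip":1},
    {"dx":0,"dy":0,"dz":0,"wx":0,"wy":0,"wz":0,"grip":1},
    {"dx":0,"dy":0,"dz":0,"wx":0,"wy":0,"wz":0,"grip":1},
  ],
)

```text
time_s: 15.6
tool_pos: [535.1, -211.5, 80.5]
tool_rot: [0.775, 0.632, 0.0, 0.0]
ft_force: [-0.8, -0.2, -0.1]
grip_width: -0.2
finger_force: 0.0
```

Request:
move_arm(
  deltas=[
    {"dx":0,"dy":0,"dz":3,"wx":0,"wy":0,"wz":0,"grip":1},
    {"dx":0,"dy":0,"dz":3,"wx":0,"wy":0,"wz":0,"grip":1},
    {"dx":0,"dy":0,"dz":3,"wx":0,"wy":0,"wz":0,"grip":1},
    {"dx":0,"dy":0,"dz":3,"wx":0,"wy":0,"wz":0,"grip":1},
    {"dx":0,"dy":0,"dz":3,"wx":0,"wy":0,"wz":0,"grip":1},
    {"dx":0,"dy":0,"dz":0,"wx":0,"wy":0,"wz":0,"grip":1},
  ],
)

```text
time_s: 16.35
tool_pos: [534.4, -211.4, 64.5]
tool_rot: [0.775, 0.632, -0.0, -0.0]
ft_force: [-0.3, -0.4, -0.2]
grip_width: 0.0
finger_force: 0.0
```

Request:
move_arm(
  deltas=[
    {"dx":0,"dy":0,"dz":1,"wx":0,"wy":0,"wz":0,"grip":1},
    {"dx":0,"dy":0,"dz":1,"wx":0,"wy":0,"wz":0,"grip":1},
    {"dx":0,"dy":0,"dz":1,"wx":0,"wy":0,"wz":0,"grip":1},
  ],
)

```text
time_s: 16.73
tool_pos: [534.6, -211.4, 62.9]
tool_rot: [0.775, 0.632, -0.0, -0.0]
ft_force: [-6.3, 2.4, 20.8]
grip_width: -0.1
finger_force: 10.7
```

The button is fully down (tip z 62.9, 21 N). Next I'll go over to the post.

Request:
move_arm(
  deltas=[
    {"dx":0,"dy":0,"dz":-20,"wx":0,"wy":0,"wz":0,"grip":0},
    {"dx":0,"dy":0,"dz":-30,"wx":0,"wy":0,"wz":0,"grip":0},
    {"dx":0,"dy":0,"dz":-35,"wx":0,"wy":0,"wz":0,"grip":0},
    {"dx":42,"dy":0,"dz":0,"wx":0,"wy":0,"wz":0,"grip":0},
    {"dx":42,"dy":0,"dz":0,"wx":0,"wy":0,"wz":0,"grip":0},
    {"dx":42,"dy":0,"dz":0,"wx":0,"wy":0,"wz":0,"grip":0},
    {"dx":42,"dy":0,"dz":0,"wx":0,"wy":0,"wz":0,"grip":0},
    {"dx":44,"dy":0,"dz":0,"wx":0,"wy":0,"wz":0,"grip":0},
    {"dx":0,"dy":0,"dz":0,"wx":0,"wy":0,"wz":0,"grip":0},
    {"dx":0,"dy":0,"dz":0,"wx":0,"wy":0,"wz":0,"grip":0},
  ],
)

```text
time_s: 17.98
tool_pos: [577.2, -3.9, 147.1]
tool_rot: [0.775, 0.632, 0.0, 0.0]
ft_force: [-0.5, -0.3, -0.0]
grip_width: 85.5
finger_force: 0.0
```

Run:
```python
from h import *
plan((577.5,-3.5,60),78.25)
a=snap('scene');ca=cloud(a)
for n,p in(('plug',(563,-72)),('lock',(534,-211))):
    m=(ca[:,:,2]>56)&(ca[:,:,2]<110)&(np.hypot(ca[:,:,0]-p[0],ca[:,:,1]-p[1])<(14 if n=='plug' else 11));print(n,m.sum(),np.median(ca[m],0),np.percentile(ca[m][:,2],[10,90]))
```

```text
pos [577.2  -3.9 147.1] head 78.41 tilt [ 3.e-04 -2.e-04 -1.e+00] shift [ 0.46  0.15 87.15] F [-0.5 -0.3 -0. ] w 85.5 t 17.975
rows 2 [ 0.23  0.08 43.57]
wz total 0.0027 rows 1 0.0027
plug 89 [571.32194517 -72.96839435  83.56284704] [61.83423115 95.46478629]
lock 43 [ 534.97924548 -210.10889587   61.57317173] [59.58055098 64.08410592]
```

Lock top now ~62–63 (was 70–71); plug top ~96. I'll go down and grip the post.

Request:
move_arm(
  deltas=[
    {"dx":0.4,"dy":0,"dz":25,"wx":0,"wy":0,"wz":0,"grip":0},
    {"dx":0,"dy":0,"dz":25,"wx":0,"wy":0,"wz":0,"grip":0},
    {"dx":0,"dy":0,"dz":25,"wx":0,"wy":0,"wz":0,"grip":0},
    {"dx":0,"dy":0,"dz":11,"wx":0,"wy":0,"wz":0,"grip":0},
    {"dx":0,"dy":0,"dz":0,"wx":0,"wy":0,"wz":0,"grip":0},
    {"dx":0,"dy":0,"dz":0,"wx":0,"wy":0,"wz":0,"grip":1},
    {"dx":0,"dy":0,"dz":0,"wx":0,"wy":0,"wz":0,"grip":1},
    {"dx":0,"dy":0,"dz":0,"wx":0,"wy":0,"wz":0,"grip":1},
    {"dx":0,"dy":0,"dz":0,"wx":0,"wy":0,"wz":0,"grip":1},
    {"dx":0,"dy":0,"dz":0,"wx":0,"wy":0,"wz":0,"grip":1},
    {"dx":0,"dy":0,"dz":0,"wx":0,"wy":0,"wz":0,"grip":1},
    {"dx":0,"dy":0,"dz":0,"wx":0,"wy":0,"wz":0,"grip":1},
  ],
)

```text
time_s: 19.52
tool_pos: [577.6, -3.3, 61.4]
tool_rot: [0.775, 0.632, 0.0, 0.0]
ft_force: [-1.8, -0.4, 5.9]
grip_width: 21.5
finger_force: 58.3
```

Run:
```python
from h import *
u=np.array([np.cos(np.radians(78.25)),np.sin(np.radians(78.25))])
s=snap('wrist');f=1
im=s['image'].mean(2)
# earlier view e estimates
print('ptr/clip u from e:',np.array([624.9,-60.4])@u,np.array([640.4,3.7])@u)
plan(state()['tool_pos'],78.25)
cv2.imwrite('pics/k.png',cv2.resize(s['image'][:,200:400],(625,1200)[:0] or (312,600),interpolation=2)[:,:,::-1])
```

```text
ptr/clip u from e: 68.12138374942802 134.0346456783626
pos [577.6  -3.3  61.4] head 78.37 tilt [ 7.e-04  0.e+00 -1.e+00] shift [0. 0. 0.] F [-1.8 -0.   4.9] w 21.6 t 19.575
rows 0 [nan nan nan]
wz total 0.0022 rows 1 0.0022h.py:27: RuntimeWarning: invalid value encountered in divide
  n=n or int(np.ceil(np.linalg.norm(d)/45)); print('rows',n,(d/n).round(2))
```

Request:
move_arm(
  deltas=[
    {"dx":4,"dy":0,"dz":0,"wx":0,"wy":0,"wz":0,"grip":1},
    {"dx":8,"dy":0,"dz":0,"wx":0,"wy":0,"wz":0,"grip":1},
    {"dx":8,"dy":0,"dz":0,"wx":0,"wy":0,"wz":0,"grip":1},
    {"dx":8,"dy":0,"dz":0,"wx":0,"wy":0,"wz":0,"grip":1},
    {"dx":8,"dy":0,"dz":0,"wx":0,"wy":0,"wz":0,"grip":1},
    {"dx":8,"dy":0,"dz":0,"wx":0,"wy":0,"wz":0,"grip":1},
    {"dx":8,"dy":0,"dz":0,"wx":0,"wy":0,"wz":0,"grip":1},
    {"dx":8,"dy":0,"dz":0,"wx":0,"wy":0,"wz":0,"grip":1},
    {"dx":0,"dy":0,"dz":0,"wx":0,"wy":0,"wz":0,"grip":1},
    {"dx":0,"dy":0,"dz":0,"wx":0,"wy":0,"wz":0,"grip":1},
  ],
)

```text
time_s: 20.82
tool_pos: [589.8, 55.1, 61.4]
tool_rot: [0.775, 0.632, 0.0, 0.0]
ft_force: [-0.8, -3.5, 6.2]
grip_width: 21.1
finger_force: 58.4
```

Run:
```python
from h import *
s=snap('wrist');a=snap('scene');b=snap('top')
plan(np.array(state()['tool_pos'])+1,78.25)
L=cv2.resize(s['image'][130:330,200:400],(500,500),interpolation=2)
z=cv2.resize(a['image'][150:230,150:250],(300,240),interpolation=2)
y=cv2.resize(b['image'][160:240,260:360],(300,240),interpolation=2)
cv2.imwrite('pics/l.png',np.hstack([L,np.vstack([z,y,np.zeros((20,300,3),np.uint8)])])[:,:,::-1])
```

```text
pos [589.7  55.   61.4] head 78.39 tilt [ 7.e-04 -6.e-04 -1.e+00] shift [ 1.18  0.78 -1.  ] F [-0.6 -3.7  5.4] w 21.2 t 20.975
rows 1 [ 1.18  0.78 -1.  ]
wz total 0.0024 rows 1 0.0024
```

View pics/l.png

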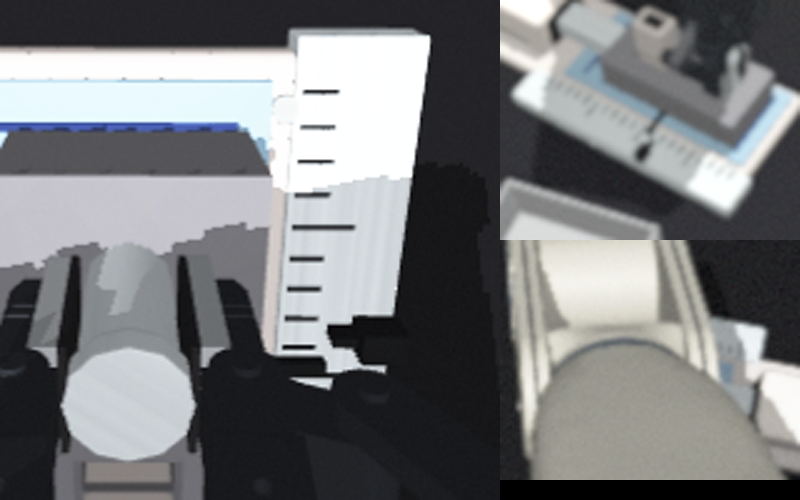

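The wrist crop shows the pads on the post at (130,310), the pointer end at (300,357) and the clip nose at (335,330). The scene crop agrees, with the pointer at (652,122) just short of the nose at (645,145). I'll now measure the gap from pixel profiles.

Run:
```python
from h import *
s=load('wrist');a=load('scene');np.set_printoptions(linewidth=250)
print('wrist rows254-285, cols 308-342');g=s['image'].mean(2).astype(int)
for r in range(254,286): print(r,g[r,308:342])
print('scene');g=a['image'].mean(2).astype(int)
for r in range(184,207): print(r,g[r,186:216])
```

```text
wrist rows254-285, cols 308-342
254 [204 204 187 167 210 217 215 216 217 218 214 211 214 217 220 220 220 221 221 220 219 218 217 217 215 215 215 216 216 218 220 215 215 217]
255 [203 203 188 176 212 215 205 205 208 209 204 203 207 212 215 215 214 217 217 217 219 217 218 216 215 215 215 216 218 219 219 214 213 212]
256 [204 199 176 180 215 192 103 104 106 107 103 103 122 159 161 160 160 163 164 184 219 217 216 217 216 215 215 215 218 219 218 215 199 108]
257 [203 197 181 187 217 184  44  45  47  45  45  45  43  44  45  44  43  44  76 161 219 217 217 216 215 215 215 216 218 219 216 213 193  16]
258 [203 199 184 191 218 196 133 135 139 137 133 134 136 137 138 137 137 138 151 191 219 218 216 212 211 212 211 213 214 216 214 209 190  18]
259 [203 197 184 197 219 217 214 214 218 218 213 212 215 219 220 220 221 220 221 219 218 218 205 158 159 157 158 161 162 163 162 149  96  13]
260 [204 191 169 198 219 215 214 215 218 216 211 212 217 219 220 220 220 221 220 219 217 217 191  17  16  16  15  17  17  15  16  16  17  15]
261 [203 191 171 202 220 214 213 216 219 216 212 213 216 219 221 220 220 2
[... 5611 characters left out ...]
4 116 160 187 191 192 191 190 192 190 184 179 180 182 174 165 169 179]
202 [ 67  86 106 124 140 153 163 161 141  97  54  56  99 146 177 189 192 192 191 190 191 190 188 187 186 179 168 168 177 181]
203 [ 41  50  64  86 106 125 144 152 143 115  91  96 133 167 186 191 192 192 190 191 191 191 190 190 183 174 170 180 184 179]
204 [ 32  37  41  49  65  88 112 130 139 136 128 133 155 176 188 191 191 192 191 192 191 191 190 187 180 172 176 185 187 185]
205 [ 36  36  36  32  40  53  72  95 113 129 139 148 161 174 183 188 192 192 191 191 190 191 190 188 184 181 184 187 188 196]
206 [ 35  35  37  33  34  36  44  59  76  97 119 138 150 162 171 178 185 189 190 190 192 191 191 190 189 189 189 190 193 210]
```

Run:
```python
from h import *
s=load('wrist');a=load('scene');t=np.radians(78.25)
u=np.array([np.cos(t),np.sin(t)]);x=np.array([u[1],-u[0]])
r=lambda s,uv,z:(lambda q:(round(q@x-565.75,1),round(q@u+0.65,2)))(onz(s,[uv],z)[0,:2])
for z in(23,24,25): print('W ptr far edge',z,r(s,(320,271.9),z))
for z in(20,23,26): print('W nose far edge',z,r(s,(335,258.8),z))
print('W body far edge',r(s,(345,255.9),26))
print('ticks',[r(s,(318,v),14) for v in(257,268.4)])
for p in((204,187),(201.6,190),(199.6,193)): print('S ptr',r(a,p,23))
for p in((199.7,196.5),(198.8,198)): print('S nose',[r(a,p,z) for z in(20,24)])
# clip body dark in scene: after col ~197.5,row 200
g=a['image'].mean(2); m=(g<75).astype(np.uint8); m[:, :190]=0;m[:,203:]=0;m[:196]=0;m[203:]=0
b=np.argwhere(m);print('S body centroid',b.mean(0)[::-1],r(a,b.mean(0)[::-1],20))
p=state()['tool_pos'];print('tcp',p[:2]@x-565.75,p[:2]@u+.65)
```

```text
W ptr far edge 23 (np.float64(49.9), np.float64(134.3))
W ptr far edge 24 (np.float64(49.6), np.float64(134.98))
W ptr far edge 25 (np.float64(49.3), np.float64(135.66))
W nose far edge 20 (np.float64(60.7), np.float64(143.28))
W nose far edge 23 (np.float64(59.7), np.float64(145.15))
W nose far edge 26 (np.float64(58.7), np.float64(147.02))
W body far edge (np.float64(65.4), np.float64(149.35))
ticks [(np.float64(50.0), np.float64(141.01)), (np.float64(50.7), np.float64(131.2))]
S ptr (np.float64(32.2), np.float64(128.65))
S ptr (np.float64(43.0), np.float64(128.82))
S ptr (np.float64(53.2), np.float64(129.86))
S nose [(np.float64(60.4), np.float64(134.86)), (np.float64(62.3), np.float64(136.78))]
S nose [(np.float64(65.3), np.float64(135.57)), (np.float64(67.2), np.float64(137.49))]
S body centroid [197.  200.5] (np.float64(73.8), np.float64(136.1))
tcp 0.4305714583546205 174.62902400691905
```

Run:
```python
from h import *
np.set_printoptions(linewidth=250)
s=dict(load('wrist'));R=np.array([[.979,-.203,0],[-.192,-.929,.316],[-.064,-.309,-.949]])
U,_,V=np.linalg.svd(R);R=U@V;s['R']=R;s['t']=-R@np.array([555.3695,-40.1572,467.5067])
g=cv2.imread('pics/e.png').mean(2);f=784/512
t=np.radians(78.25);u=np.array([np.cos(t),np.sin(t)]);x=np.array([u[1],-u[0]])
def r(c,rw,z):
    q=onz(s,[((c+.5)/f-.5,(rw+.5)/f-.5)],z)[0,:2];return round(q@x-565.75,1),round(q@u+.65,2)
print('nose',g[60:86,469].astype(int));print('body',g[60:86,482].astype(int));print('ptr',g[138:160,452].astype(int))
def cen(c,a,b):
    w=np.clip(150-g[a:b,c],0,None);return (w*np.arange(a,b)).sum()/w.sum()
for c in(467,469,471): v=cen(c,64,80);print('nose',v,[r(c,v,z) for z in(18,23,26)])
for c in(450,452,455): v=cen(c,142,155);print('ptr',v,r(c,v,23))
col=g[55:90,482];e=[i+55 for i in range(34) if (col[i]-110)*(col[i+1]-110)<0];print('body edges',e,[r(482,k+.5,26) for k in e],[r(482,k+.5,14) for k in e])
```

```text
nose [252 252 252 252 252 252 252 252 240 206 131  66  48  47  68 153 211 251 252 253 253 253 253 253 253 253]
body [251 251 251 251 201 139  61  47  42  43  43  43  43  43  43  42  31  30 101 168 228 243 250 251 251 251]
ptr [226 243 252 252 252 252 252 242 200  76  52  70 122 181 238 248 252 252 250 234 207 216]
nose 72.35453774385073 [(np.float64(61.6), np.float64(135.65)), (np.float64(60.8), np.float64(134.97)), (np.float64(60.3), np.float64(134.56))]
nose 72.37199312714776 [(np.float64(63.5), np.float64(135.63)), (np.float64(62.6), np.float64(134.95)), (np.float64(62.1), np.float64(134.54))]
nose 72.43107569721117 [(np.float64(65.3), np.float64(135.58)), (np.float64(64.4), np.float64(134.9)), (np.float64(63.9), np.float64(134.49))]
ptr 148.1426767676768 (np.float64(48.6), np.float64(69.71))
ptr 148.22248803827753 (np.float64(50.5), np.float64(69.63))
ptr 148.20757020757023 (np.float64(53.4), np.float64(69.64))
body edges [65, 78] [(np.float64(73.4), np.float64(140.06)), (np.float64(74.2), np.float64(129.53))] [(np.float64(75.8), np.float64(141.85)), (np.float64(76.6), np.float64(131.02))]
```

In the earlier overhead view the pointer is at 69.65 and the clip at 135.1, so the travel needed is ~65.5 mm. I've drawn 59.6 and the current views agree on 5.5–6.5 to go, so I'll draw 6 mm more.

Request:
move_arm(
  deltas=[
    {"dx":3,"dy":0,"dz":0,"wx":0,"wy":0,"wz":0,"grip":1},
    {"dx":3,"dy":0,"dz":0,"wx":0,"wy":0,"wz":0,"grip":1},
    {"dx":0,"dy":0,"dz":0,"wx":0,"wy":0,"wz":0,"grip":1},
    {"dx":0,"dy":0,"dz":0,"wx":0,"wy":0,"wz":0,"grip":1},
    {"dx":0,"dy":0,"dz":0,"wx":0,"wy":0,"wz":0,"grip":1},
    {"dx":0,"dy":0,"dz":0,"wx":0,"wy":0,"wz":0,"grip":1},
  ],
)

```text
time_s: 21.72
tool_pos: [591.0, 60.8, 61.4]
tool_rot: [0.775, 0.632, 0.0, 0.0]
ft_force: [-1.2, -2.9, 5.9]
grip_width: 21.6
finger_force: 58.4
```

Run:
```python
from h import *
np.set_printoptions(linewidth=250)
s=snap('wrist');a=snap('scene');t=np.radians(78.25)
u=np.array([np.cos(t),np.sin(t)]);x=np.array([u[1],-u[0]])
w=lambda s,v,uu,z:(lambda q:(round(q@x-565.75,1),round(q@u+0.65,2)))(onz(s,[(uu,v)],z)[0,:2])
p=state();print('travel',p['tool_pos'][:2]@u+.65-115,p['ft_force'],p['time_s'])
g=s['image'].mean(2).astype(int)
for c in(316,320,324,332,336,340,348,352): print(c,g[250:290,c])
g=a['image'].mean(2).astype(int)
for r in range(186,204): print(r,g[r,188:212])
ca=cloud(a);m=(ca[:,:,2]>88)&(ca[:,:,2]<102)&(np.hypot(ca[:,:,0]-576.4,ca[:,:,1]+8)<20);print('plug top',ca[m].mean(0),m.sum())
```

```text
travel 65.57389555484008 [-0.13043824 -2.97061287  5.69347309] 21.825
316 [229 174  39 119 233 234 234 234 233 233 234 233 228  69  64 199 234 234 234 234 234 231 124  20  16  23  28  28  29  41 186 170  30  30  30  29  29  30  29  29]
320 [227 172  38 116 231 231 231 231 231 231 232 232 227  70  62 196 233 233 234 234 234 231 127  20  20  22  28  28  28  37 195 236 235  50  29  30  30  28  29  29]
324 [231 178  40 118 234 234 234 235 235 235 235 235 231  72  59 200 235 235 235 235 235 233 129  20  19  21  29  29  28  33 194 235 235 234  55  29  29  30  30  30]
332 [232 232 232 232 231 232 231 232 231 231 232 231 232 231 231 229 123  18  22  19  18  19  18  20  23 114 226 231 231 231 232 222 218 174 125  75  31  28  28  28]
336 [232 232 233 232 232 233 233 233 233 233 234 234 234 234 234 232 128  20  19  20  21  20  22  28  29  29 190 233 224  42  29  28  29  29  29  30  29  29  29  30]
340 [230 231 231 231 231 231 231 232 232 232 232 233 231 166  62  60  19  18  18  18  18  19  22  28  29  28 120 221  47  30  30  29  29  30  31  30  29  30  30  30]
348 [234 234 235 235 235 235 236 2
[... 1487 characters left out ...]
4 180 181 174 169 174 183 182 180]
198 [187 190 192 192 192 190 183 165 136 103  91  90 119 159 179 186 187 181 172 169 177 180 176 175]
199 [179 184 189 191 191 186 173 141  95  58  50  84 135 174 188 191 190 184 179 180 182 174 164 173]
200 [165 174 179 186 187 181 154 110  61  36  46  94 150 181 191 192 190 188 187 188 182 171 169 177]
201 [139 155 165 172 179 172 144  93  44  33  64 115 160 185 191 191 191 191 190 188 184 179 180 181]
202 [104 125 140 155 164 162 141  95  55  57  99 146 177 189 191 192 192 190 192 191 188 186 187 179]
203 [ 65  84 105 125 143 149 143 117  92  98 132 167 185 192 192 190 191 191 191 191 191 189 183 174]
plug top [576.97824244  -5.79516318  94.06068218] 102
```

The travel is 65.6 mm. In the scene view the pointer line (206,188)→(201,194.5) runs straight into the clip nose at (200,196), so they are level. The plug is still seated with its top at ~95 mm, and the arm is at rest. I'm handing in.

```bash
python3 -c "
from cell import *
print(sign_off())"
```

```text
the job is handed in; nothing more can be done
None
```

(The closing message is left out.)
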